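# Push the tin home along the counter rail

### The job

Tidy the row on the worktop: push the green food tin along the surface, with the fingers only, until it stands in the row against the low wooden rail and right up against the jar with the gold lid. Push gently, do not pinch, lift or tip the tin, and leave both jars and everything else standing where they are.

Things in the scene. Friction and masses are not known exactly. Their poses are not given: they have to be found in the camera images.
- tin: Green-labelled food tin with a gold-coloured top, standing upright and loose on the worktop in front of the rail; a plain cylinder 76 mm in diameter (radius 37.7 mm), 58 mm tall, 0.18 to 0.36 kg. Origin: centre of its underside; z up. It slides under 1 to 5 N; pushed above 30 mm height it may tip. Fingers pressing over 35 N (or pinching) spoil it.
- rail: Fixed wooden rail, 20 mm high, U-shaped from above: back bar 452 x 18 mm along its y, end stops reaching 73 mm toward the robot, 420 mm clear between. Origin: worktop level, mid front face of the bar; x points away from the robot, so a tin touching the bar has its centre at x = -38 mm. Yaw within 0.15 rad. A jar stands in each end corner; between them the row is empty.
- gold_jar: Glass jar with a gold-coloured lid and pale orange contents, 73 mm in diameter, 105 mm tall, loose, standing at one end of the rail (either end). Origin: centre of its underside. A tin touching it has its centre 74 mm from the jar's centre. It can be pushed no farther along the rail: the end stop is right behind it.
- silver_jar: Round glass jar with a silver-coloured lid and yellowish contents, 73 mm in diameter, 118 mm tall, loose, standing at the other end of the rail. Origin: centre of its underside.
- mug: Orange mug, 78 mm across, 108 mm with its handle, 101 mm tall, at the right of the worktop; a bystander. Origin: its underside.
- mill: Small salt shaker with a grey cap, 44 mm in diameter, 90 mm tall, at the left of the work; a bystander. Origin: centre of its underside.
- lemon: Yellow lemon, 73 x 56 x 57 mm, lying on the chopping board at the far left; a bystander. Origin: its underside.
- garlic: White garlic bulb, 48 mm, on the chopping board at the far left; a bystander. Origin: its underside.
Things that resemble listed ones, but are neither listed nor needed, are in the scene too. Leave any blue look-alike of the tin alone. Leave any pink look-alike of the silver_jar alone.

How it is judged (in metres and radians):
At the end, for the whole second after the job is handed in: The tin stands upright and at rest on the worktop, no more than about 6 mm from the rail's back bar and no more than about 6 mm from the gold-lidded jar; both jars stand upright (horizontal distance between tin and gold_jar below 0.081 m and x of tin in the frame of rail between -0.0445 and -0.032 m and height (world z) of tin below 0.004 m and angle between each of tin, gold_jar, silver_jar's own z axis and vertical below 0.05 rad and linear speed of tin below 0.01 m/s); the robot touches nothing.
It fails at once if the tin is lifted off the worktop (more than 8 mm) (height (world z) of tin above 0.008 m).
It fails at once if the tin is tipped (more than 0.25 rad) (angle between tin's own z axis and vertical above 0.25 rad).
It fails at once if the tin is squeezed or rammed (the fingers press on it with over 35 N in all, both fingers added) (contact force between the fingers and tin above 35 N).
It fails at once if a jar is shifted more than 15 mm (distance of any of gold_jar, silver_jar from where it was at the start of the episode above 0.015 m).
It fails at once if the mug, shaker, lemon or garlic is shifted more than 20 mm (distance of any of mug, mill, lemon, garlic from where it was at the start of the episode above 0.02 m).
It also fails if it takes over 45 s, if anything falls off the work surface, if the arm or the gripper's body presses on something with over 40 N, if the wrist force passes 120 N, or if a joint passes its speed limit or range.

### The arm

A 6-joint arm with a two-finger parallel gripper is mounted at the origin on a cart in front of the work surface, level with it; the furniture and walls round the work are solid. World frame = base frame: x ahead of the robot, y to its left, z up, the work surface at z = 0. Lengths are in mm, angles in rad, forces in N, time in s.
With the tool pointing down it reaches from about 350 to 775 mm from the base axis. Payload 7.3 kg.
Tool frame: the origin (TCP) lies at the centre of the arm's flange, where the gripper is bolted on; the fingertips stand 178 mm ahead of it and the grasp point (between the pads) lies 159 mm ahead of it; z points along the fingers, y is the direction in which the jaws open and shut (so a half turn about z gives the same grasp; the last joint's range is limited). The gripper opens to 92 mm and grips with 3 to 60 N. Pads are 19 mm wide; open, the fingers measure 130 mm over their backs; the gripper's body (75 mm by 190 mm) begins 47 mm behind the grasp point.
Start: joints at [1.004, 0.342, 1.524, -0, 1.275, -0.146], TCP at [214.437, 479.212, 404.741] pointing down, gripper open.
Joint ranges: [-2.53, 2.53], [-0.77, 2.02], [0.04, 2.7], [-1, 4.14], [0.28, 2.66], [-3.11, 3.11]. Speed limits (rad/s): [2.57, 2.57, 3.14, 3.14, 3.14, 3.14].

### API

Orientations are given as [roll, pitch, yaw] about the fixed x, y, z axes, in that order (R = Rz(yaw) Ry(pitch) Rx(roll)).
In Python, from plant import status, viewer, ticket gives the robot as it stands.
- The arm moves only by the tool play_rows, never from a script. Its argument "commands" is a list of rows, each an object with "offset": the shift along the tool's x, y, z in m, a list of three; "twist": the turn about the tool's z in degrees. A call has 1 to 5 rows; each row shifts and turns the commanded pose from where the row before left it, along the tool's axes as they then stand; what a row does not reach is not made up. A row lasts 1/10 s, in which the tool goes at most 50 mm and 8.59 degrees, less where a joint would pass 70% of its speed; a pose out of reach is approached as far as the arm can. A call with a gripper value outside its range is refused whole. "jaw" is the closure in counts, from 0 (fully open) to 255 (shut), set as the call begins (left out, the last holds). The fingers move at their own pace and stop on an object; the grip force is fixed at half the most. Time passes only in rows, so rows that do not move let the fingers close. It gives the time, the measured TCP pose, the force and the opening at its end, in the units of the state.
- status.get_obs(): the state, without advancing time (a new reading comes with each control period).
- viewer.capture(name): name is "scene" or "top"; returns the picture (400x640x3 uint8, red, green, blue); there is no depth.
- viewer.camera_params(name): a dict with "fov_y" (degrees; the focal length in pixels is half the picture's height over the tangent of half this angle, whatever the lens; pixels are square), "cx", "cy" (the principal point, pixels), "rvec" (rotation vector, rad) and "tvec" (3), from world to camera coordinates, as OpenCV has them. Camera axes: x right, y down, z forward; pixel columns grow to the right and rows downward; lengths in mm; the calibration is good to about 2 mm. A picture is of the moment at which its call begins. camera_params takes no time and is no camera call.
- ticket.close_job(): hands the job in, once; it reports no verdict.
The state is a dict: "time": time; "joint_positions": joint angles; "dq": joint speeds; "tau": joint torques, N m; "tool_pos": TCP position; "tcp_rot": TCP orientation; "contact_force": force on the tool from outside, world axes, zero at the start; "moment": the same for the moment, N m; "grip_width": finger opening in mm.
Only numpy, scipy, OpenCV 4.12 (cv2) and the standard library are available. Lean on these libraries where they do the work, as an engineer would, in place of code of your own. Each camera call takes 0.05 s, during which the arm holds its last target.

## Working session

There is one attempt and no reset: what is moved stays moved. The work goes in short steps, Python scripts to look and compute and a tool call to move; the robot and the scene stay as the last step left them, time stands still between calls to the robot, and variables do not carry over. Pictures are saved under pics/ and viewed, and the job is handed in when it is done.

Besides the shell and the picture viewer there is one more tool, called after "Call:" by a JSON object that holds its "fn" and its "kwargs", one argument or row to a line. play_rows: Moves the arm, as the interface text tells. Its arguments: {"type":"object","properties":{"commands":{"type":"array"},"jaw":{"type":"number"}},"required":["commands"]}

```bash
mkdir -p pics; python3 - <<'E'
from plant import status, viewer
import cv2
for n in ("scene","top"):
    im=viewer.capture(n); cv2.imwrite(f"pics/{n}0.png",im[:,:,::-1]); print(viewer.camera_params(n))
print(status.get_obs())
E
```

```text
{'fov_y': 42.62360546015136, 'cx': 311.1157535875883, 'cy': 196.4154672440772, 'rvec': array([ 2.45547974, -0.62824125,  0.20636665]), 'tvec': array([-488.25670553,  178.4777798 , 2180.98100077])}
{'fov_y': 56.98139743364476, 'cx': 316.54057075941836, 'cy': 200.72113771870758, 'rvec': array([ 2.17732361, -2.14912044,  0.11392837]), 'tvec': array([ -58.57658351,  542.55844743, 1384.08608922])}
{'time': 0.1, 'joint_positions': array([ 1.00398441e+00,  3.42672505e-01,  1.52494028e+00,  1.57008829e-05,
        1.27538961e+00, -1.45999794e-01]), 'dq': array([ 0.00029368, -0.00234036, -0.00348957, -0.00128608,  0.00067125,
        0.0002176 ]), 'tau': array([ 1.21672088e-03, -4.32005346e+01, -2.44696820e+01,  7.18080369e-02,
        5.26685861e-02, -7.35599929e-05]), 'tool_pos': array([214.37579985, 479.10506389, 404.09762421]), 'tcp_rot': array([-3.14020010e+00, -2.19945158e-04,  2.72077580e+00]), 'contact_force': array([-0.31980666,  0.19701124, -0.38537609]), 'moment': array([-0.01525778, -0.03888291,  0.01928767]), 'grip_width': 92.01655581031184}
```

View pics/scene0.png

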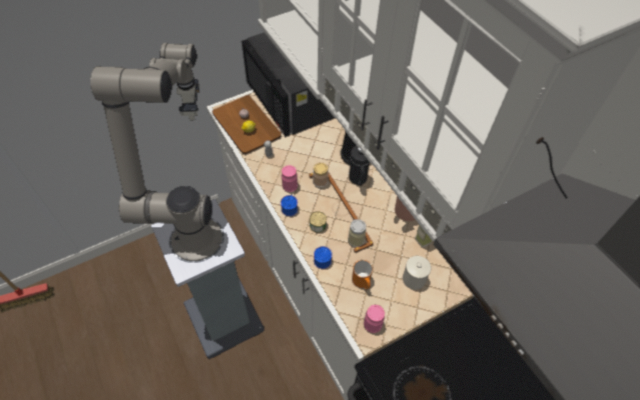

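View pics/top0.png

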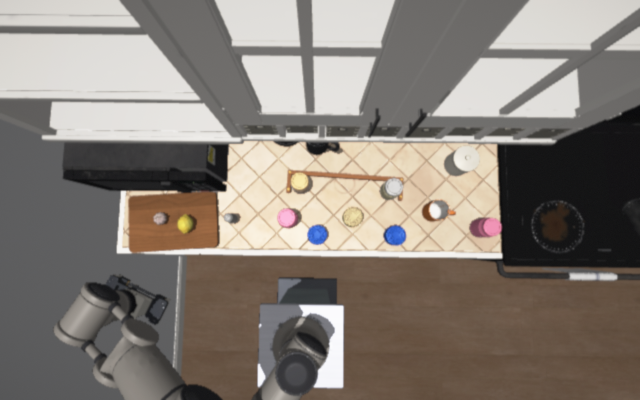

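```bash
python3 - <<'E'
import cv2
im=cv2.imread("pics/top0.png")[155:255,270:420]
cv2.imwrite("pics/top0c.png",cv2.resize(im,None,fx=5.3,fy=5.3,interpolation=cv2.INTER_CUBIC))
im=cv2.imread("pics/scene0.png")[140:280,260:400]
cv2.imwrite("pics/scene0c.png",cv2.resize(im,None,fx=4.2,fy=4.2,interpolation=cv2.INTER_CUBIC))
E
```

```text
(no output)
```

View pics/top0c.png

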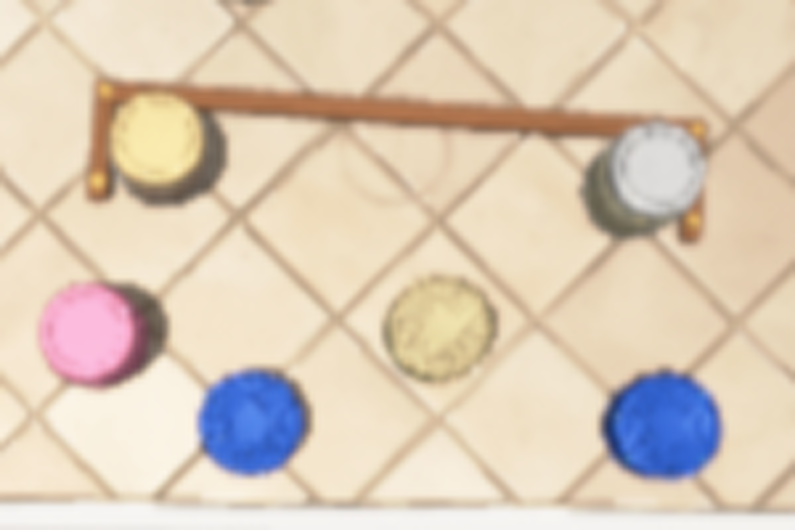

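View pics/scene0c.png

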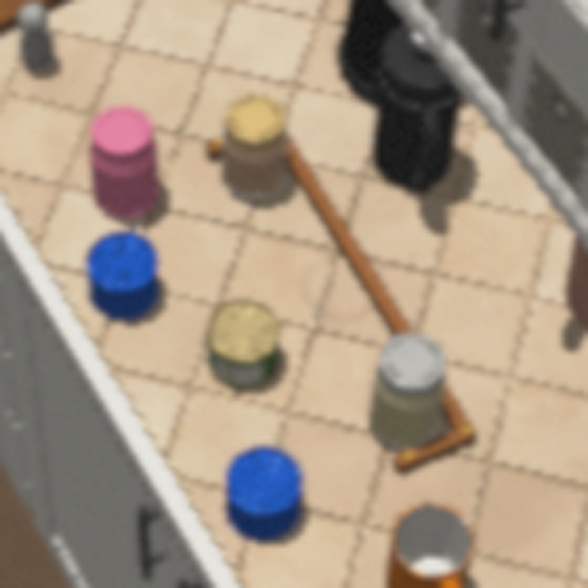

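The tin candidates in the top view are a gold-topped, green-sided tin at (353,217) and two blue tins at (318,234) and (396,235). The green one is the match. The gold-lidded jar is at (300,181), at the left end of the rail. The silver-lidded jar is at (394,187), and the pink look-alike is at (288,218).

```bash
cat > h.py <<'E'
import numpy as np, cv2
from plant import viewer
def bp(n,u,v,z):
    p=viewer.camera_params(n); f=200/np.tan(np.radians(p['fov_y']/2))
    R=cv2.Rodrigues(np.array(p['rvec']))[0]; t=np.array(p['tvec']).ravel()
    d=R.T@np.array([(u-p['cx'])/f,(v-p['cy'])/f,1]); c=-R.T@t
    return (c+d*(z-c[2])/d[2]).round(1)
def proj(n,X):
    p=viewer.camera_params(n); f=200/np.tan(np.radians(p['fov_y']/2))
    K=np.array([[f,0,p['cx']],[0,f,p['cy']],[0,0,1]])
    return cv2.projectPoints(np.array(X,float).reshape(-1,3),np.array(p['rvec']),np.array(p['tvec']),K,None)[0].reshape(-1,2)
E
python3 - <<'E'
from h import *
T=lambda x,y:(270+(x+.5)/5.3-.5,155+(y+.5)/5.3-.5)
S=lambda x,y:(260+(x+.5)/4.2-.5,140+(y+.5)/4.2-.5)
for n,p,z in [("tin",(440,328),58),("gold",(158,140),105),("silver",(657,168),118),("blueL",(253,421),58),("blueR",(663,424),58),("pink",(89,334),118),("knobL",(105,90),20),("knobR",(697,130),20),("knobLf",(97,182),20),("knobRf",(692,222),20),("front edge a",(215,109),20),("front b",(600,133),20),("back a",(120,80),20),("back b",(690,119),20),("stopL inner",(111,182),20)]:
    print(n,bp("top",*T(*p),z))
for n,p,z in [("tin",(244,332),58),("gold",(255,121),105),("silver",(411,362),118),("blueL",(123,261),58),("blueR",(264,482),58),("pink",(122,131),118)]:
    print(n,bp("scene",*S(*p),z))
E
```

```text
tin [ 482.6 -187.3   58. ]
gold [606.6  11.7 105. ]
silver [ 589.5 -329.1  118. ]
blueL [415.5 -56.2  58. ]
blueR [ 417.2 -343.9   58. ]
pink [471.4  55.2 118. ]
knobL [657.2  55.8  20. ]
knobR [ 632.9 -378.8   20. ]
knobLf [588.9  60.2  20. ]
knobRf [ 565.  -374.4   20. ]
front edge a [644.1 -25.3  20. ]
front b [ 629.8 -307.7   20. ]
back a [664.8  44.9  20. ]
back b [ 641.1 -373.8   20. ]
stopL inner [589.  50.  20.]
tin [ 482.8 -192.7   58. ]
gold [606.9   6.8 105. ]
silver [ 587.9 -333.9  118. ]
blueL [415.8 -56.7  58. ]
blueR [ 415.8 -352.1   58. ]
pink [473.2  52.6 118. ]
```

Call:
{"fn": "play_rows", "kwargs": {
  "commands": [
    {"offset": [0,0,0],"twist": 8.5},
    {"offset": [0,0,0],"twist": 8.5},
    {"offset": [0,0,0],"twist": 8.5},
    {"offset": [0,0,0],"twist": 8.5},
    {"offset": [0,0,0],"twist": 8.5}
  ],
  "jaw": 111
}}

```text
time: 0.6
tool_pos: [214.4, 479.1, 404.3]
tcp_rot: [-3.141, 0.001, 1.973]
contact_force: [-0.2, -0.3, 0.3]
grip_width: 56.2
```

Call:
{"fn": "play_rows", "kwargs": {
  "commands": [
    {"offset": [0,0,0],"twist": 8.5},
    {"offset": [0,0,0],"twist": 8.5},
    {"offset": [0,0,0],"twist": 8.5},
    {"offset": [0,0,0],"twist": 8.5},
    {"offset": [0,0,0],"twist": 8.5}
  ]
}}

```text
time: 1.1
tool_pos: [214.4, 479.1, 404.3]
tcp_rot: [-3.141, 0.001, 1.231]
contact_force: [0.2, 0.0, 0.3]
grip_width: 51.9
```

Call:
{"fn": "play_rows", "kwargs": {
  "commands": [
    {"offset": [0,0,0],"twist": 8.5},
    {"offset": [0,0,0],"twist": 8.5},
    {"offset": [0,0,0],"twist": 7.7},
    {"offset": [0,0,0],"twist": 0},
    {"offset": [0,0,0],"twist": 0}
  ]
}}

```text
time: 1.6
tool_pos: [214.4, 479.2, 404.5]
tcp_rot: [3.142, 0.001, 0.81]
contact_force: [0.2, -0.1, -0.3]
grip_width: 52.0
```

Call:
{"fn": "play_rows", "kwargs": {
  "commands": [
    {"offset": [-0.0088,0.0383,0],"twist": 0},
    {"offset": [-0.0088,0.0383,0],"twist": 0},
    {"offset": [-0.0088,0.0383,0],"twist": 0},
    {"offset": [-0.0088,0.0383,0],"twist": 0},
    {"offset": [-0.0088,0.0383,0],"twist": 0}
  ]
}}

```text
time: 2.1
tool_pos: [322.7, 313.5, 404.7]
tcp_rot: [3.142, -0.0, 0.81]
contact_force: [-0.0, 0.3, 1.1]
grip_width: 52.1
```

Call:
{"fn": "play_rows", "kwargs": {
  "commands": [
    {"offset": [-0.0088,0.0383,0],"twist": 0},
    {"offset": [-0.0088,0.0383,0],"twist": 0},
    {"offset": [-0.0088,0.0383,0],"twist": 0},
    {"offset": [-0.0088,0.0383,0],"twist": 0},
    {"offset": [-0.0088,0.0383,0],"twist": 0}
  ]
}}

```text
time: 2.6
tool_pos: [430.5, 149.1, 404.8]
tcp_rot: [3.142, -0.0, 0.809]
contact_force: [-0.1, 0.1, -0.5]
grip_width: 52.0
```

Call:
{"fn": "play_rows", "kwargs": {
  "commands": [
    {"offset": [-0.0273,0.0273,0],"twist": 0},
    {"offset": [-0.0273,0.0273,0],"twist": 0},
    {"offset": [-0.0273,0.0273,0],"twist": 0},
    {"offset": [-0.0273,0.0273,0],"twist": 0},
    {"offset": [-0.0273,0.0273,0],"twist": 0}
  ]
}}

```text
time: 3.1
tool_pos: [433.6, -44.0, 404.8]
tcp_rot: [3.141, -0.0, 0.81]
contact_force: [0.4, 0.1, 0.1]
grip_width: 51.8
```

Call:
{"fn": "play_rows", "kwargs": {
  "commands": [
    {"offset": [-0.0273,0.0273,0],"twist": 0},
    {"offset": [-0.0273,0.0273,0],"twist": 0},
    {"offset": [-0.0273,0.0273,0],"twist": 0},
    {"offset": [-0.0273,0.0273,0],"twist": 0},
    {"offset": [-0.0273,0.0273,0],"twist": 0}
  ]
}}

```text
time: 3.6
tool_pos: [437.6, -237.0, 404.7]
tcp_rot: [3.142, -0.0, 0.809]
contact_force: [0.2, 0.2, -0.1]
grip_width: 52.5
```

Call:
{"fn": "play_rows", "kwargs": {
  "commands": [
    {"offset": [0,0,0],"twist": 0},
    {"offset": [0,0,0],"twist": 0}
  ]
}}

```text
time: 3.8
tool_pos: [437.7, -235.9, 404.3]
tcp_rot: [-3.14, -0.0, 0.806]
contact_force: [0.5, 0.2, -0.2]
grip_width: 51.5
```

Call:
{"fn": "play_rows", "kwargs": {
  "commands": [
    {"offset": [0,0,0.045],"twist": 0},
    {"offset": [0,0,0.045],"twist": 0},
    {"offset": [0,0,0.045],"twist": 0},
    {"offset": [0,0,0.04],"twist": 0},
    {"offset": [0,0,0.025],"twist": 0}
  ]
}}

```text
time: 4.3
tool_pos: [437.3, -233.3, 202.3]
tcp_rot: [-3.138, 0.0, 0.809]
contact_force: [0.3, 0.1, 0.5]
grip_width: 52.2
```

Call:
{"fn": "play_rows", "kwargs": {
  "commands": [
    {"offset": [0,0,0.012],"twist": 0},
    {"offset": [0,0,0],"twist": 0}
  ]
}}

```text
time: 4.5
tool_pos: [437.9, -234.3, 191.8]
tcp_rot: [-3.139, 0.0, 0.808]
contact_force: [0.9, 0.2, -0.1]
grip_width: 51.7
```

```bash
cat > snap.py <<'E'
import sys
from h import *
k=sys.argv[1]
a=viewer.capture("top")[155:255,270:420,::-1]; b=viewer.capture("scene")[150:260,270:390,::-1]
a=cv2.resize(a,(600,400),interpolation=cv2.INTER_CUBIC); b=cv2.resize(b,(480,440),interpolation=cv2.INTER_CUBIC)
cv2.imwrite(f"pics/t{k}.png",a); cv2.imwrite(f"pics/s{k}.png",b)
E
python3 snap.py 1
```

```text
(no output)
```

View pics/t1.png

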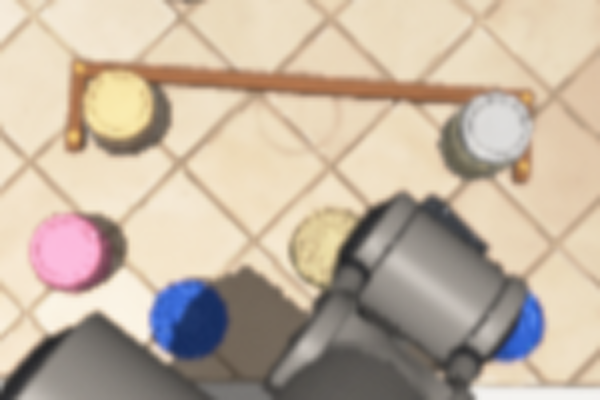

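View pics/s1.png

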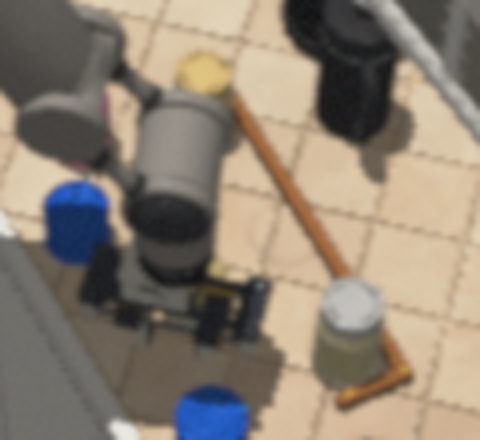

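Call:
{"fn": "play_rows", "kwargs": {
  "commands": [
    {"offset": [0.008,0,0],"twist": 0},
    {"offset": [0.008,0,0],"twist": 0},
    {"offset": [0.003,0,0],"twist": 0},
    {"offset": [0.002,0,0],"twist": 0},
    {"offset": [0.002,0,0],"twist": 0}
  ]
}}

```text
time: 5.1
tool_pos: [454.1, -218.6, 192.9]
tcp_rot: [3.141, -0.0, 0.807]
contact_force: [-0.3, 0.2, -0.2]
grip_width: 51.9
```

Call:
{"fn": "play_rows", "kwargs": {
  "commands": [
    {"offset": [0.002,0,0],"twist": 0},
    {"offset": [0.002,0,0],"twist": 0},
    {"offset": [0.002,0,0],"twist": 0},
    {"offset": [0.002,0,0],"twist": 0},
    {"offset": [0.002,0,0],"twist": 0}
  ]
}}

```text
time: 5.6
tool_pos: [460.9, -211.6, 192.7]
tcp_rot: [-3.142, 0.0, 0.806]
contact_force: [0.1, -1.1, 0.7]
grip_width: 52.3
```

Call:
{"fn": "play_rows", "kwargs": {
  "commands": [
    {"offset": [0.003,0,0],"twist": 0},
    {"offset": [0.003,0,0],"twist": 0},
    {"offset": [0.003,0,0],"twist": 0},
    {"offset": [0.003,0,0],"twist": 0},
    {"offset": [0.003,0,0],"twist": 0}
  ]
}}

```text
time: 6.1
tool_pos: [471.3, -200.5, 192.7]
tcp_rot: [-3.141, -0.0, 0.806]
contact_force: [-1.2, -0.3, 0.3]
grip_width: 51.5
```

Call:
{"fn": "play_rows", "kwargs": {
  "commands": [
    {"offset": [0.004,0,0],"twist": 0},
    {"offset": [0.005,0,0],"twist": 0},
    {"offset": [0.005,0,0],"twist": 0},
    {"offset": [0.005,0,0],"twist": 0},
    {"offset": [0.005,0,0],"twist": 0}
  ]
}}

```text
time: 6.6
tool_pos: [488.1, -183.1, 192.7]
tcp_rot: [-3.141, -0.0, 0.806]
contact_force: [-0.9, -1.2, -0.3]
grip_width: 51.8
```

Call:
{"fn": "play_rows", "kwargs": {
  "commands": [
    {"offset": [0.005,0,0],"twist": 0},
    {"offset": [0.005,0,0],"twist": 0},
    {"offset": [0.005,0,0],"twist": 0},
    {"offset": [0.005,0,0],"twist": 0},
    {"offset": [0.005,0,0],"twist": 0}
  ]
}}

```text
time: 7.1
tool_pos: [505.4, -165.1, 192.7]
tcp_rot: [-3.142, -0.0, 0.806]
contact_force: [-0.4, -1.5, -0.5]
grip_width: 51.7
```

Call:
{"fn": "play_rows", "kwargs": {
  "commands": [
    {"offset": [0.005,0,0],"twist": 0},
    {"offset": [0.005,0,0],"twist": 0},
    {"offset": [0.005,0,0],"twist": 0},
    {"offset": [0.005,0,0],"twist": 0},
    {"offset": [0.005,0,0],"twist": 0}
  ]
}}

```text
time: 7.6
tool_pos: [522.7, -147.1, 192.7]
tcp_rot: [-3.142, -0.0, 0.806]
contact_force: [-1.1, -0.1, -0.0]
grip_width: 51.8
```

Call:
{"fn": "play_rows", "kwargs": {
  "commands": [
    {"offset": [0.005,0,0],"twist": 0},
    {"offset": [0.005,0,0],"twist": 0},
    {"offset": [0.005,0,0],"twist": 0},
    {"offset": [0.005,0,0],"twist": 0},
    {"offset": [0.005,0,0],"twist": 0}
  ]
}}

```text
time: 8.1
tool_pos: [540.0, -129.0, 192.7]
tcp_rot: [-3.142, -0.0, 0.806]
contact_force: [-1.2, -0.9, -0.0]
grip_width: 52.1
```

Call:
{"fn": "play_rows", "kwargs": {
  "commands": [
    {"offset": [0.005,0,0],"twist": 0},
    {"offset": [0.005,0,0],"twist": 0},
    {"offset": [0.005,0,0],"twist": 0},
    {"offset": [0.004,0,0],"twist": 0},
    {"offset": [0.003,0,0],"twist": 0}
  ]
}}

```text
time: 8.6
tool_pos: [555.2, -113.1, 192.7]
tcp_rot: [-3.142, -0.0, 0.806]
contact_force: [-1.0, -0.2, -0.7]
grip_width: 51.7
```

```bash
python3 snap.py 2
```

```text
(no output)
```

View pics/t2.png

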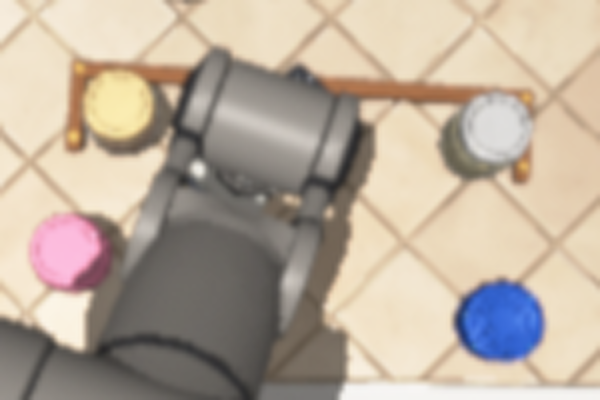

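View pics/s2.png

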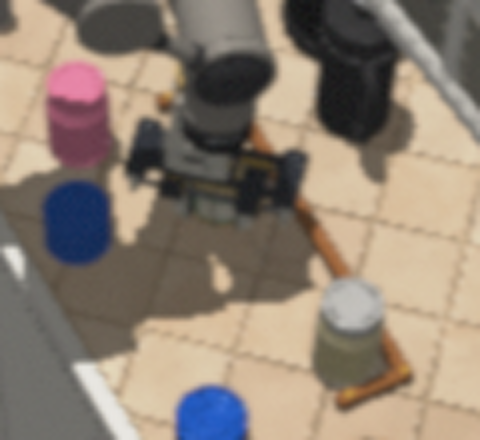

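Call:
{"fn": "play_rows", "kwargs": {
  "commands": [
    {"offset": [0.003,0,0],"twist": 0},
    {"offset": [0.003,0,0],"twist": 0},
    {"offset": [0.003,0,0],"twist": 0},
    {"offset": [0.003,0,0],"twist": 0},
    {"offset": [0.003,0,0],"twist": 0}
  ]
}}

```text
time: 9.2
tool_pos: [565.5, -102.4, 192.7]
tcp_rot: [-3.142, -0.0, 0.806]
contact_force: [-0.4, -0.3, 0.6]
grip_width: 51.7
```

Call:
{"fn": "play_rows", "kwargs": {
  "commands": [
    {"offset": [0.002,0,0],"twist": 0},
    {"offset": [0.002,0,0],"twist": 0},
    {"offset": [0.001,0,0],"twist": 0},
    {"offset": [0.001,0,0],"twist": 0}
  ]
}}

```text
time: 9.6
tool_pos: [569.5, -98.3, 192.7]
tcp_rot: [-3.141, 0.0, 0.806]
contact_force: [-0.3, -0.9, 0.5]
grip_width: 51.9
```

Call:
{"fn": "play_rows", "kwargs": {
  "commands": [
    {"offset": [0.001,0,0],"twist": 0},
    {"offset": [0.001,0,0],"twist": 0}
  ]
}}

```text
time: 9.8
tool_pos: [570.9, -96.8, 192.7]
tcp_rot: [-3.142, -0.0, 0.806]
contact_force: [-0.9, -1.4, 0.8]
grip_width: 51.7
```

Call:
{"fn": "play_rows", "kwargs": {
  "commands": [
    {"offset": [0.001,0,0],"twist": 0},
    {"offset": [0.001,0,0],"twist": 0}
  ]
}}

```text
time: 10.0
tool_pos: [572.3, -95.4, 192.7]
tcp_rot: [-3.142, -0.0, 0.806]
contact_force: [-0.1, -0.3, 0.6]
grip_width: 52.1
```

Call:
{"fn": "play_rows", "kwargs": {
  "commands": [
    {"offset": [0.001,0,0],"twist": 0},
    {"offset": [0.001,0,0],"twist": 0}
  ]
}}

```text
time: 10.2
tool_pos: [573.7, -93.9, 192.7]
tcp_rot: [-3.142, -0.0, 0.806]
contact_force: [-0.3, -1.1, 1.2]
grip_width: 51.6
```

Call:
{"fn": "play_rows", "kwargs": {
  "commands": [
    {"offset": [0.001,0,0],"twist": 0},
    {"offset": [0.001,0,0],"twist": 0}
  ]
}}

```text
time: 10.4
tool_pos: [575.1, -92.5, 192.7]
tcp_rot: [3.142, -0.0, 0.806]
contact_force: [-0.4, -0.2, 0.0]
grip_width: 51.6
```

Call:
{"fn": "play_rows", "kwargs": {
  "commands": [
    {"offset": [0.001,0,0],"twist": 0}
  ]
}}

```text
time: 10.5
tool_pos: [575.8, -91.7, 192.7]
tcp_rot: [-3.142, -0.0, 0.806]
contact_force: [-0.4, -0.9, 0.2]
grip_width: 51.8
```

Call:
{"fn": "play_rows", "kwargs": {
  "commands": [
    {"offset": [0.001,0,0],"twist": 0}
  ]
}}

```text
time: 10.6
tool_pos: [576.4, -91.0, 192.7]
tcp_rot: [-3.142, -0.0, 0.806]
contact_force: [-0.5, -0.1, 0.8]
grip_width: 51.9
```

Call:
{"fn": "play_rows", "kwargs": {
  "commands": [
    {"offset": [0.001,0,0],"twist": 0}
  ]
}}

```text
time: 10.7
tool_pos: [577.1, -90.3, 192.7]
tcp_rot: [-3.142, -0.0, 0.806]
contact_force: [-1.1, -0.5, -0.1]
grip_width: 51.8
```

Call:
{"fn": "play_rows", "kwargs": {
  "commands": [
    {"offset": [0.001,0,0],"twist": 0}
  ]
}}

```text
time: 10.8
tool_pos: [577.8, -89.6, 192.7]
tcp_rot: [-3.142, -0.0, 0.806]
contact_force: [-0.2, -0.1, 0.8]
grip_width: 51.8
```

Call:
{"fn": "play_rows", "kwargs": {
  "commands": [
    {"offset": [-0.005,0,0],"twist": 0},
    {"offset": [-0.015,0,0],"twist": 0},
    {"offset": [-0.03,0,0],"twist": 0},
    {"offset": [-0.04,0,0],"twist": 0},
    {"offset": [-0.03,0,0],"twist": 0}
  ]
}}

```text
time: 11.3
tool_pos: [492.6, -177.7, 192.7]
tcp_rot: [-3.141, 0.0, 0.806]
contact_force: [0.1, -0.6, 0.5]
grip_width: 52.0
```

Call:
{"fn": "play_rows", "kwargs": {
  "commands": [
    {"offset": [-0.015,0,0],"twist": 0},
    {"offset": [0,0,0],"twist": 0}
  ]
}}

```text
time: 11.5
tool_pos: [483.0, -188.6, 192.9]
tcp_rot: [-3.141, 0.0, 0.803]
contact_force: [0.3, 0.7, 0.2]
grip_width: 51.7
```

```bash
python3 snap.py 3
```

```text
(no output)
```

View pics/t3.png

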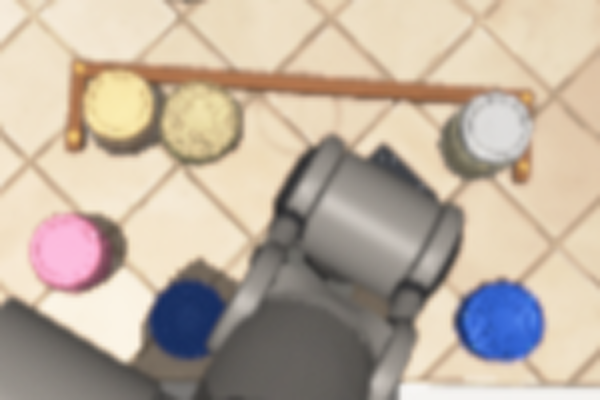

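View pics/s3.png

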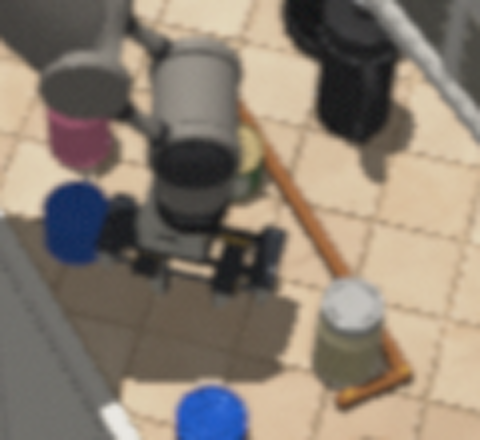

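```bash
python3 - <<'E'
from h import *
T=lambda x,y:(270+(x+.5)/4-.5,155+(y+.5)/4-.5)
tin=bp("top",*T(201,122),58); gold=bp("top",*T(119.5,104),105)
print(tin,gold,np.hypot(*(tin-gold)[:2]))
im=cv2.imread("pics/t3.png")
im=cv2.resize(im[50:180,50:270],None,fx=3.5,fy=3.5,interpolation=cv2.INTER_CUBIC)
def circ(c,r,z,col):
    a=np.linspace(0,2*np.pi,60); P=np.c_[c[0]+r*np.cos(a),c[1]+r*np.sin(a),0*a+z]
    p=proj("top",P); p=((p-[270,155]+.5)*4-.5-[50,50]+.5)*3.5-.5
    cv2.polylines(im,[p.round().astype(int)],True,col,1)
circ((603.3,-63.1),37.7,58,(0,0,255)); circ((607,11.7),36.5,105,(255,0,0))
# rail front top edge
c,s=np.cos(-.056),np.sin(-.056)
P=[[636.5-s*y,-161+c*y,20] for y in(210,0)]
p=proj("top",P); p=((p-[270,155]+.5)*4-.5-[50,50]+.5)*3.5-.5
cv2.line(im,tuple(map(int,p[0])),tuple(map(int,p[1])),(0,200,0),1)
cv2.imwrite("pics/t3o.png",im)
for p in [(603.3,-63.1)]:
    d=np.array(p)-[636.5,-161]; print("rail x,y",c*d[0]+s*d[1],-s*d[0]+c*d[1])
d=tin[:2]-[636.5,-161]; print(c*d[0]+s*d[1])
E
```

```text
[599.6 -63.4  58. ] [608.   11.4 105. ] 75.27018001838444
rail x,y -38.627490984502614 95.88830450186391
-42.304899679918805
```

View pics/t3o.png

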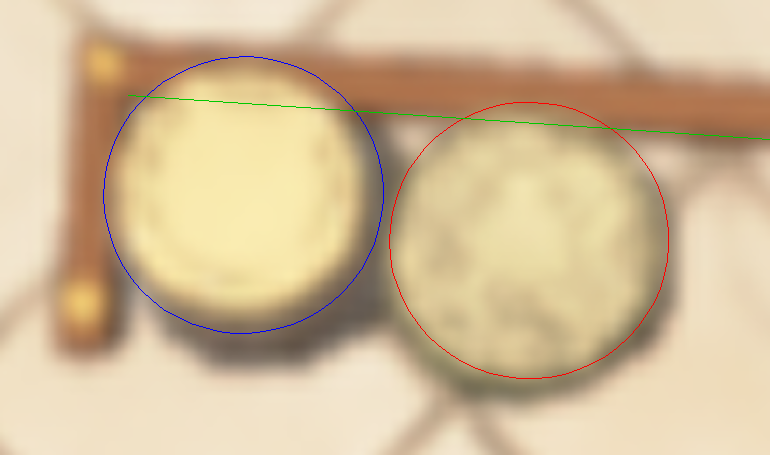

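Call:
{"fn": "play_rows", "kwargs": {
  "commands": [
    {"offset": [0.02,0,0],"twist": 0},
    {"offset": [0.035,0,0],"twist": 0},
    {"offset": [0.035,0,0],"twist": 0},
    {"offset": [0.02,0,0],"twist": 0},
    {"offset": [0.01,0,0],"twist": 0}
  ]
}}

```text
time: 12.1
tool_pos: [569.0, -97.8, 192.7]
tcp_rot: [3.141, -0.001, 0.81]
contact_force: [-0.6, -0.8, 1.2]
grip_width: 51.9
```

Call:
{"fn": "play_rows", "kwargs": {
  "commands": [
    {"offset": [0.005,0,0],"twist": 0},
    {"offset": [0.003,0,0],"twist": 0},
    {"offset": [0.002,0,0],"twist": 0},
    {"offset": [0.002,0,0],"twist": 0},
    {"offset": [0.001,0,0],"twist": 0}
  ]
}}

```text
time: 12.6
tool_pos: [576.3, -91.5, 192.8]
tcp_rot: [3.142, -0.0, 0.805]
contact_force: [-0.1, 0.1, -0.1]
grip_width: 51.9
```

Call:
{"fn": "play_rows", "kwargs": {
  "commands": [
    {"offset": [0.001,0,0],"twist": 0},
    {"offset": [0.0007,0.0007,0],"twist": 0}
  ]
}}

```text
time: 12.8
tool_pos: [578.0, -90.5, 192.7]
tcp_rot: [-3.141, -0.0, 0.806]
contact_force: [-0.5, 0.4, -0.8]
grip_width: 52.0
```

Call:
{"fn": "play_rows", "kwargs": {
  "commands": [
    {"offset": [0.0007,0.0007,0],"twist": 0},
    {"offset": [0,0,0],"twist": 0}
  ]
}}

```text
time: 13.0
tool_pos: [579.0, -90.4, 192.7]
tcp_rot: [-3.141, 0.0, 0.806]
contact_force: [-1.5, 0.7, -0.4]
grip_width: 51.9
```

Call:
{"fn": "play_rows", "kwargs": {
  "commands": [
    {"offset": [0.0007,0.0007,0],"twist": 0},
    {"offset": [0,0,0],"twist": 0}
  ]
}}

```text
time: 13.2
tool_pos: [580.1, -90.3, 192.7]
tcp_rot: [-3.141, -0.0, 0.806]
contact_force: [-1.2, 0.3, 0.0]
grip_width: 51.7
```

Contact is light, at about 1 N. I'll continue in +x until the rail pushes back.

Call:
{"fn": "play_rows", "kwargs": {
  "commands": [
    {"offset": [0.0007,0.0007,0],"twist": 0},
    {"offset": [0,0,0],"twist": 0}
  ]
}}

```text
time: 13.4
tool_pos: [580.7, -90.3, 192.6]
tcp_rot: [-3.14, 0.001, 0.806]
contact_force: [-4.0, -0.7, 2.5]
grip_width: 51.7
```

Call:
{"fn": "play_rows", "kwargs": {
  "commands": [
    {"offset": [0.0007,0.0007,0],"twist": 0},
    {"offset": [0,0,0],"twist": 0}
  ]
}}

```text
time: 13.6
tool_pos: [581.2, -90.2, 192.5]
tcp_rot: [-3.139, 0.002, 0.807]
contact_force: [-7.0, -0.5, 4.3]
grip_width: 51.5
```

Call:
{"fn": "play_rows", "kwargs": {
  "commands": [
    {"offset": [-0.0005,-0.0005,0],"twist": 0},
    {"offset": [0,-0.001,0],"twist": 0},
    {"offset": [0.0007,-0.0007,0],"twist": 0}
  ]
}}

```text
time: 13.9
tool_pos: [580.5, -88.6, 192.7]
tcp_rot: [-3.141, 0.0, 0.806]
contact_force: [-3.5, -0.2, 1.2]
grip_width: 51.8
```

Call:
{"fn": "play_rows", "kwargs": {
  "commands": [
    {"offset": [0.0007,-0.0007,0],"twist": 0},
    {"offset": [0,0,0],"twist": 0}
  ]
}}

```text
time: 14.1
tool_pos: [580.5, -87.8, 192.7]
tcp_rot: [3.141, 0.001, 0.806]
contact_force: [-4.1, -2.7, 1.1]
grip_width: 51.9
```

Call:
{"fn": "play_rows", "kwargs": {
  "commands": [
    {"offset": [0.0007,-0.0007,0],"twist": 0},
    {"offset": [0,0,0],"twist": 0}
  ]
}}

```text
time: 14.3
tool_pos: [580.5, -87.1, 192.8]
tcp_rot: [3.141, 0.001, 0.806]
contact_force: [-4.5, -3.6, 1.8]
grip_width: 51.8
```

Call:
{"fn": "play_rows", "kwargs": {
  "commands": [
    {"offset": [0.0007,-0.0007,0],"twist": 0},
    {"offset": [0,0,0],"twist": 0}
  ]
}}

```text
time: 14.5
tool_pos: [580.5, -86.3, 192.8]
tcp_rot: [3.141, 0.001, 0.806]
contact_force: [-4.2, -4.7, 1.9]
grip_width: 51.8
```

Call:
{"fn": "play_rows", "kwargs": {
  "commands": [
    {"offset": [-0.004,0,0],"twist": 0},
    {"offset": [-0.015,0,0],"twist": 0},
    {"offset": [-0.03,0,0],"twist": 0},
    {"offset": [-0.04,0,0],"twist": 0},
    {"offset": [-0.04,0,0],"twist": 0}
  ]
}}

```text
time: 15.0
tool_pos: [490.0, -179.6, 192.8]
tcp_rot: [3.14, -0.001, 0.807]
contact_force: [-0.3, -0.4, 0.7]
grip_width: 51.7
```

Call:
{"fn": "play_rows", "kwargs": {
  "commands": [
    {"offset": [-0.03,0.02,0],"twist": 0},
    {"offset": [-0.01,0.01,-0.02],"twist": 0},
    {"offset": [0,0,0],"twist": 0}
  ]
}}

```text
time: 15.3
tool_pos: [485.2, -231.2, 214.7]
tcp_rot: [3.136, -0.001, 0.803]
contact_force: [0.7, -0.3, -0.5]
grip_width: 51.6
```

```bash
python3 snap.py 4;python3 - <<'E'
from h import *
im=cv2.imread("pics/t4.png")
im=cv2.resize(im[50:180,50:270],None,fx=3.5,fy=3.5,interpolation=cv2.INTER_CUBIC)
def draw(P,col):
    p=proj("top",P); p=((p-[270,155]+.5)*4-.5-[50,50]+.5)*3.5-.5
    cv2.polylines(im,[p.round().astype(int)],False,col,1)
a=np.linspace(0,2*np.pi,60)
draw(np.c_[603.5+37.7*np.cos(a),-62.5+37.7*np.sin(a),0*a+58],(0,0,255))
c,s=np.cos(-.056),np.sin(-.056)
draw([[636.5-s*y,-161+c*y,20] for y in(210,0)],(0,200,0))
cv2.imwrite("pics/t4o.png",im)
E
```

```text
(no output)
```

View pics/t4.png

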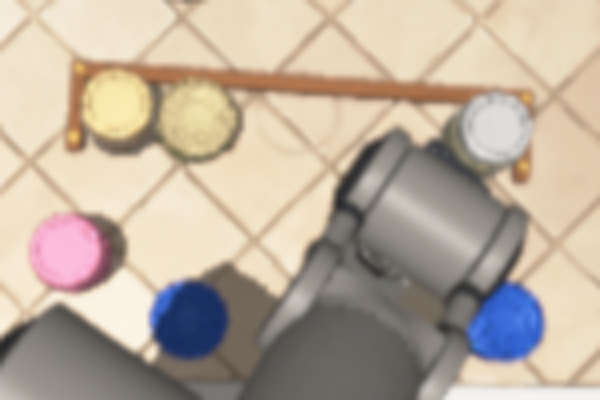

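View pics/t4o.png

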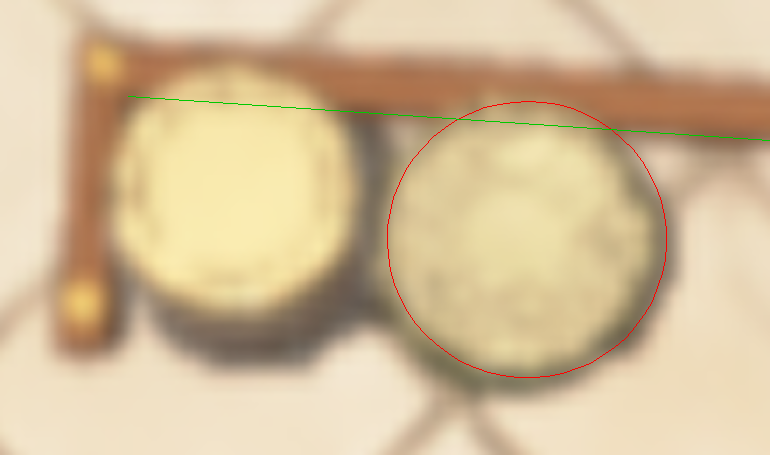

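The tin now meets the rail (force stop at about 7 N) and has nudged the jar onto its end stop. I'll lift clear and check again with both cameras.

Call:
{"fn": "play_rows", "kwargs": {
  "commands": [
    {"offset": [-0.02,0,-0.03],"twist": 0},
    {"offset": [-0.02,0,-0.04],"twist": 0},
    {"offset": [-0.02,0,-0.045],"twist": 0},
    {"offset": [0,0,-0.045],"twist": 0},
    {"offset": [0,0,-0.04],"twist": 0}
  ]
}}

```text
time: 15.9
tool_pos: [443.4, -270.8, 413.9]
tcp_rot: [-3.141, -0.0, 0.807]
contact_force: [1.0, -0.1, -0.8]
grip_width: 51.8
```

Call:
{"fn": "play_rows", "kwargs": {
  "commands": [
    {"offset": [-0.02,0.02,0],"twist": 0},
    {"offset": [-0.03,0.03,0],"twist": 0},
    {"offset": [-0.03,0.03,0],"twist": 0},
    {"offset": [-0.02,0.02,0],"twist": 0},
    {"offset": [0,0,0],"twist": 0}
  ]
}}

```text
time: 16.4
tool_pos: [446.6, -415.1, 410.5]
tcp_rot: [-3.14, 0.0, 0.805]
contact_force: [0.6, 0.5, -0.5]
grip_width: 51.6
```

```bash
python3 - <<'E'
from h import *
T=viewer.capture("top")[160:210,280:340,::-1]; S=viewer.capture("scene")[155:235,290:380,::-1]
cv2.imwrite("pics/t5.png",cv2.resize(T,None,fx=12,fy=12,interpolation=cv2.INTER_CUBIC))
cv2.imwrite("pics/s5.png",cv2.resize(S,None,fx=7,fy=7,interpolation=cv2.INTER_CUBIC))
E
```

```text
(no output)
```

View pics/t5.png

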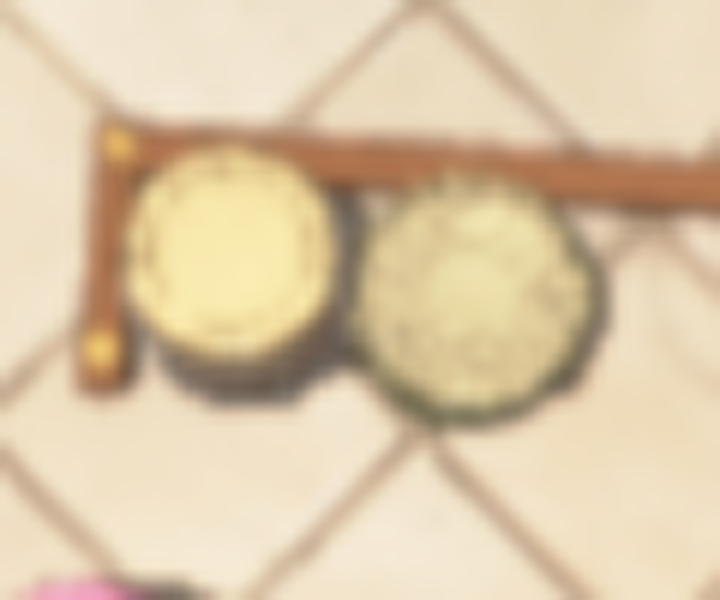

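View pics/s5.png

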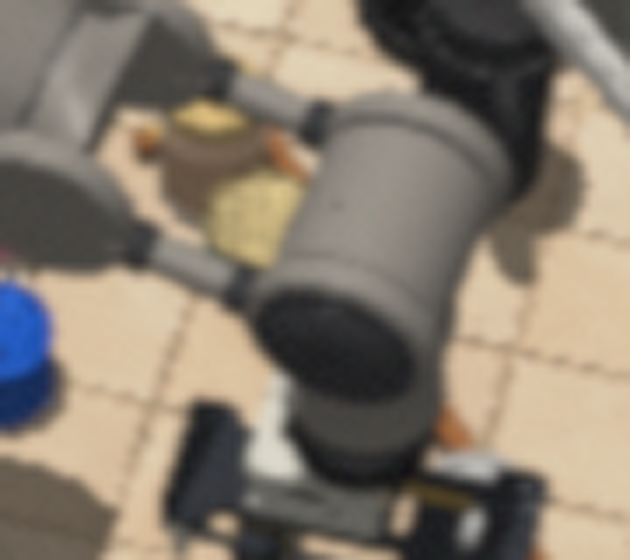

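```bash
python3 - <<'E'
from h import *
T=lambda x,y:(280+(x+.5)/12-.5,160+(y+.5)/12-.5)
t=bp("top",*T(474,293),58); g=bp("top",*T(230,251),105)
k=bp("top",*T(120,146),20)
c,s=np.cos(-.056),np.sin(-.056); d=t[:2]-[636.5,-161]
print(t,g,np.hypot(*(t-g)[:2]),"railx",c*d[0]+s*d[1],k)
for p in[(650,207),(350,187)]: print(bp("top",*T(*p),20))
E
```

```text
[604.  -60.2  58. ] [608.6  14.3 105. ] 74.64187832577635 railx -38.09090342993477 [656.7  55.3  20. ]
[ 638.8 -117.    20. ]
[644.2 -19.6  20. ]
```

The final top-view measurement puts the tin's centre at rail x = -38.1 mm, where touching the bar is -38. It is 74.6 mm from the jar, where touching is 74. Both are within tolerance and the arm is clear, so I'm handing the job in.

```bash
python3 - <<'E'
from plant import ticket
print(ticket.close_job())
E
```

```text
the job is handed in; nothing more can be done
None
```

The green tin now stands against the rail's back bar and right up against the gold-lidded jar, and I handed the job in at about 16.5 s. I pushed it diagonally with the partly open fingers as a cradle. I then pushed it gently into the rail until the wrist force reached about 7–8 N, and along the rail onto the jar at about 6 N.

**Last check (top view):**

| Quantity | Measured | Allowed |
|---|---|---|
| Tin centre, rail x | -38.1 mm | -44.5 to -32 mm |
| Tin to jar, centre to centre | 74.6 mm | under 81 mm |

- **Jars and other items:** The gold jar moved about 3 mm onto its end stop, against a limit of 15 mm. The silver jar had not visibly moved in the last wide top view. I did not measure the mug, shaker, lemon or garlic again at the end; the arm worked well away from them.
- **Mended along the way:** After the first push the picture showed the tin still about 4 mm short of the rail, although dead reckoning from the arm had put it there. I pushed again until the force stopped it.
- **Limits of the check:** The arm partly hid the tin in the last scene-camera view, so the final position rests on the top camera and the contact forces. Earlier, the scene camera placed objects in y up to 8 mm differently from the top camera; I went with the top camera, which agreed with the rail geometry.

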